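Open the heater control box and reset it

TASK

The mould heater's control box has tripped. With your fingertips, press the snap tab all the way in, push the released cover along its rails off its seat, past the tab to the far end, then press the round reset button uncovered in the well all the way down and let it go. Only press and push: do not lift or tip the cover, and leave the other things on the table where they stand.

Things in the scene. Friction and masses are not known exactly. Their poses are not given: they have to be found in the camera images.
- box: Grey control box with an aluminium deck, bolted down; only position and yaw vary. Origin: under the centre of the deck part, on the table. Its x points from the deck to the control strip, its y along the rails the way the cover is pushed, z up. Deck part 130 mm in x, 300 mm in y, deck top at z = 60 mm; control strip 66 mm high (dial 80 mm) at x = 65 to 125 mm. Two rails 10 mm high, 103 mm apart.
- seat (a point): Centre of the cover's seat, on the deck's level, at y = -85 mm of the box; axes as the box's. Under it is a well 74 x 74 mm wide, 26 mm deep, with the reset button in its middle and a row of terminals, 14 mm wide, along each of its x sides, tops 16 mm below the deck.
- end_stop (a point): Middle of the end stop's face at the far end of the rails, on the deck's level, at y = 142 mm of the box; axes as the box's. The stop is a bar 10 mm high between the rails. A cover pushed right against it has its centre at y = 92 mm of the box, 50 mm before this point.
- cover: Loose grey plastic cover, 100 x 100 x 8 mm, about 0.15 kg, lying on the deck between the rails with 1.5 mm play each side. Origin: centre of its underside; axes as the box's. Across the middle of its flat top stands a rib to push against: 60 mm along x, 12 mm thick in y, top 28 mm above the underside. At first on its seat, where the raised tab just ahead keeps it from sliding in +y.
- tab (a joint): Travel of the snap tab, m: 0 raised (its top 10 mm above the deck; it may start up to 2 mm in), 0.012 fully in (its top 2 mm below the deck). It moves straight down, needs about 4 N, has no spring and stays where it is left. The cover passes over it once it is beyond about 0.0105.
- tab_top (a point): Centre of the snap tab's flat top, a black pad 38 mm in the box's x by 42 mm in its y, between the rails and just ahead of the seated cover (it spans y = -30 to 12 mm of the box). Moves down with the tab. Axes as the box's.
- reset (a joint): Travel of the reset button, m: 0 up, 0.006 fully down. Springs back when let go; 1.5 N to start, about 5 N fully down.
- reset_top (a point): Centre of the reset button's top: white round button, 22 mm in diameter, in the well under the cover's seat, its top 4 mm below the deck when up. It moves straight down. Axes as the box's.
- cup_near: Bystander: red plastic cup, 68 mm across, 75 mm tall, standing close to the control box on the robot's side. Origin: centre of its underside.
- bowl_far: Bystander: blue plastic bowl, 110 mm across, 45 mm tall, close behind the control box. Origin: centre of its underside.
- mould_far: Bystander: aluminium mould half, 70 x 90 x 28 mm, close behind the control box. Origin: centre of its underside.
- pot_a: Bystander: white pot, 84 mm across, 80 mm tall, out to one side. Origin: centre of its underside.
- bowl_b: Bystander: green bowl, 120 mm across, 50 mm tall, out to one side. Origin: centre of its underside.
- tin_c: Bystander: closed tin, 68 mm across, 90 mm tall, out to one side. Origin: centre of its underside.
- pot_d: Bystander: terracotta-coloured pot, 84 mm across, 85 mm tall, out to one side. Origin: centre of its underside.
Not all that is in view belongs to the job. What is shaped like the cover but blue or yellow is not meant.

How it is judged (in metres and radians):
On the way, in this order (a step that is already met when the one before it is completed fails the run):
1. the snap tab is pressed fully in, the cover still on its seat (value of joint tab above 0.0105 m and y of cover in the frame of box below -0.07 m), for 0.1 s.
2. the cover is pushed off its seat and past the tab, lying on the deck (y of cover in the frame of box above 0.065 m and z of cover in the frame of box below 0.064 m), for 0.1 s.
3. the reset button is pressed down (value of joint reset above 0.0048 m), for 0.05 s.
At the end, for the whole second after the job is handed in: The cover lies flat (within 4 mm and 0.06 rad) and at rest on the deck between the rails, its centre 65 to 97 mm along the box's +y (wholly past the tab; against the stop is 92 mm); the reset button was pressed at least 4.8 mm and is up again (within 1.5 mm) (all of step 2 and y of cover in the frame of box below 0.097 m and x of cover in the frame of box between -0.006 and 0.006 m and z of cover in the frame of box above 0.056 m and angle between cover's own z axis and vertical below 0.06 rad and linear speed of cover below 0.02 m/s and value of joint reset below 0.0015 m); the robot touches nothing.
It fails at once if the cover is lifted more than 6 mm off the deck or tipped by more than 0.15 rad (z of cover in the frame of box above 0.066 m or angle between cover's own z axis and vertical above 0.15 rad).
It fails at once if a bystander is moved by more than 30 mm or tipped over (distance of any of cup_near, bowl_far, mould_far, pot_a, bowl_b, tin_c, pot_d from where it was at the start of the episode above 0.03 m or angle between any of cup_near, bowl_far, mould_far, pot_a, bowl_b, tin_c, pot_d's own z axis and vertical above 0.5 rad).
It also fails if it takes over 48 s, if anything falls off the work surface, if the arm or the gripper's body presses on something with over 40 N, if the wrist force passes 120 N, or if a joint passes its speed limit or range.

ROBOT

A 6-joint arm with a two-finger parallel gripper is mounted at the origin on the work surface. World frame = base frame: x ahead of the robot, y to its left, z up, the work surface at z = 0. Lengths are in mm, angles in rad, forces in N, time in s.
With the tool pointing down it reaches from about 300 to 750 mm from the base axis. Payload 8.5 kg.
Tool frame: the origin (TCP) lies between the finger pads; the fingertips stand 8 mm ahead of it and the grasp point (between the pads) lies 11 mm behind it; z points along the fingers, y is the line along which they close (so a half turn about z gives the same grasp; the last joint's range is limited). The gripper opens to 88 mm and grips with 3 to 60 N. Pads are 18 mm wide; open, the fingers measure 123 mm over their backs; the gripper's body (75 mm by 187 mm) begins 45 mm behind the grasp point.
Start: joints at [-1.45, 0.381, 1.297, -0, 1.464, -0.215], TCP at [181.232, -519.264, 246.748] pointing down, gripper open.
Joint ranges: [-3.11, 3.11], [-0.89, 2.33], [0.22, 2.48], [-1.42, 4.56], [0.17, 2.85], [-2.88, 2.88]. Speed limits (rad/s): [2.39, 2.39, 3.14, 3.14, 3.14, 3.14].

INTERFACE

Orientations are given as a rotation vector (axis times angle).
In Python, from cell import monitor, get_image, bot, recognise gives the robot as it stands. The module is installed in compiled form; this text tells all that it offers.
- The arm moves only by the shell command python3 -m handwheel 'ROWS' [FORCE]. ROWS is JSON, one flat list of numbers, 7 for each row, row after row: the shift along the world's x, y, z in cm, then the turn, a rotation vector about the world's x, y, z in degrees, then the closure, from -1 (fully open) to 1 (shut), so that 0 is half open. In form: [x, y, z, ax, ay, az, fingers, x, y, z, ax, ay, az, fingers, ...]. A call has exactly 8 rows; each row is the pose to reach, as a shift and turn from the pose commanded when the call began; what a row does not reach only later rows make up. A row lasts 1/8 s, in which the tool goes at most 62.5 mm and 10.7 degrees, less where a joint would pass 70% of its speed; a pose out of reach is approached as far as the arm can. A call with a gripper value outside its range is refused whole. The fingers move at their own pace and stop on an object; FORCE is the grip in N (left out, the last holds). Time passes only in rows, so rows that repeat a pose let the fingers close, or fill a call up. It gives the time, the measured TCP pose, the force, the opening and the grip force at its end, in the units of the state.
- monitor.read_state(): the state, without advancing time (a new reading comes with each control period).
- get_image(name): name is "scene" or "side" or "wrist"; returns a dict with "img" (400x640x3 uint8, red, green, blue), "range_z" (400x640 float32, mm along the optical axis (not along the pixel's ray), 0 where there is no reading), "fovy" (degrees; the focal length in pixels is half the picture's height over the tangent of half this angle, whatever the lens; pixels are square), "cx", "cy" (the principal point, pixels), "xyz" and "rotation" of the camera in the world; the wrist camera has in their place "tool_from_camera" (4x4, takes a point from camera to tool coordinates, whose origin is the TCP and whose axes are the flange's). Camera axes: x right, y down, z forward; pixel columns grow to the right and rows downward; lengths in mm; the calibration is good to about 2 mm. A picture is of the moment at which its call begins: read the wrist's pose just before it.
- bot.job_done(): hands the job in; it is judged then, once.
Trained networks look in a picture, given as the dict that the camera call returned (one of the last four; its "shot" number tells which), for a name from the list of things; names that differ only in an ending like _2 or _b are one class to them, and where a whole thing is asked for, a point or a joint stands for the part that bears it (a point fixed in the world has none). Each returns a list of dicts, best first, with "score" (0 to 1); they miss things now and then, are a little off and sometimes report something else, mostly with a low value. They report only what shows in the picture. A call takes as long as a camera call. They do not tell look-alikes from the thing itself.
- recognise(picture, name): "position" ([column, row] as shares, 0 to 1, of the picture: columns of its width, rows of its height, amid what is visible of it).
The state is a dict: "t": time; "joint_pos": joint angles; "joint_velocities": joint speeds; "tau": joint torques, N m; "eef_pos": TCP position; "orientation": TCP orientation; "wrist_force": force on the tool from outside, world axes, zero at the start; "ft_torque": the same for the moment, N m; "gripper_width": finger opening in mm; "grip_force": force on a finger pad.
Only numpy, scipy, OpenCV 4.12 (cv2) and the standard library are available. Lean on these libraries where they do the work, as an engineer would, in place of code of your own. Each camera call takes 0.05 s, during which the arm holds its last target. There are 200 camera calls.

## Working session

There is one attempt and no reset: what is moved stays moved. The work goes in short steps, Python scripts to look and compute and a shell command to move; the robot and the scene stay as the last step left them, time stands still between calls to the robot, and variables do not carry over. Pictures are saved under pics/ and viewed, at most 10 in all, crops included, and the job is handed in when it is done.

```bash
mkdir -p pics; cat > h.py <<'E'
import numpy as np, cv2
from cell import monitor, get_image, bot, recognise
from scipy.spatial.transform import Rotation as R
def cam(name):
    s=monitor.read_state(); p=get_image(name)
    if name=="wrist":
        T=np.eye(4);T[:3,:3]=R.from_rotvec(s["orientation"]).as_matrix();T[:3,3]=s["eef_pos"]
        p["T"]=T@np.array(p["tool_from_camera"])
    else:
        T=np.eye(4);r=np.array(p["rotation"]);T[:3,:3]=r if r.shape==(3,3) else R.from_rotvec(r).as_matrix();T[:3,3]=p["xyz"];p["T"]=T
    p["f"]=200/np.tan(np.radians(p["fovy"])/2)
    return p
def cloud(p):
    v,u=np.mgrid[:400,:640];z=p["range_z"]
    c=np.stack([(u-p["cx"])/p["f"]*z,(v-p["cy"])/p["f"]*z,z],-1)
    w=c@p["T"][:3,:3].T+p["T"][:3,3]; w[z==0]=np.nan
    return w
def pix(p,X):
    c=(np.asarray(X)-p["T"][:3,3])@p["T"][:3,:3]
    return c[...,:2]/c[...,2:]*p["f"]+[p["cx"],p["cy"]]
def save(p,n): cv2.imwrite("pics/"+n,p["img"][...,::-1])
E
python3 - <<'E'
from h import *
s=monitor.read_state();print(s["t"],s["eef_pos"],s["orientation"])
for n in("scene","side"):
    p=cam(n);save(p,n+"1.png");w=cloud(p);print(n,p["T"].round(2).tolist())
    for k in("cover","tab_top","reset_top","box","cup_near","bowl_far","mould_far"):
        for d in recognise(p,k)[:3]:
            c,r=d["position"];c*=640;r*=400
            print(k,round(d["score"],2),round(c),round(r),w[int(r),int(c)].round())
im=[cv2.imread(f"pics/{n}1.png") for n in("scene","side")]
E
```

```text
0.0 [ 181.19003727 -519.00440582  246.13590527] [-3.09597966e+00 -5.24743480e-01 -8.50491638e-05]
scene [[-0.71, 0.62, -0.35, 1177.95], [0.71, 0.62, -0.34, 590.42], [0.01, -0.49, -0.87, 1564.59], [0.0, 0.0, 0.0, 1.0]]
cover 0.66 293 161 [ 576. -174.   86.]
cover 0.66 332 131 [ 358. -204.   17.]
tab_top 0.61 312 170 [ 548. -114.   64.]
box 0.62 314 188 [592. -54.  58.]
cup_near 0.75 356 164 [389. -44.   6.]
bowl_far 0.96 301 239 [740.  30.   6.]
bowl_far 0.66 291 164 [ 592. -168.   84.]
bowl_far 0.33 317 187 [582. -50.  58.]
mould_far 0.66 264 215 [ 774. -110.   27.]
side [[-0.91, -0.25, 0.32, 4.74], [-0.41, 0.55, -0.73, 1252.57], [0.0, -0.8, -0.6, 1123.04], [0.0, 0.0, 0.0, 1.0]]
cover 0.67 340 181 [ 560. -151.   72.]
cover 0.62 389 204 [ 365. -179.    6.]
cover 0.55 383 173 [ 443. -352.   18.]
tab_top 0.41 333 190 [558. -88.  71.]
box 0.61 320 203 [577. -12.  61.]
box 0.57 338 181 [ 565. -155.   68.]
cup_near 0.81 367 213 [410. -61.  34.]
bowl_far 0.64 273 206 [758.  22.  15.]
mould_far 0.64 367 213 [410. -61.  34.]
mould_far 0.57 286 185 [ 772. -104.   27.]
```

View pics/scene1.png

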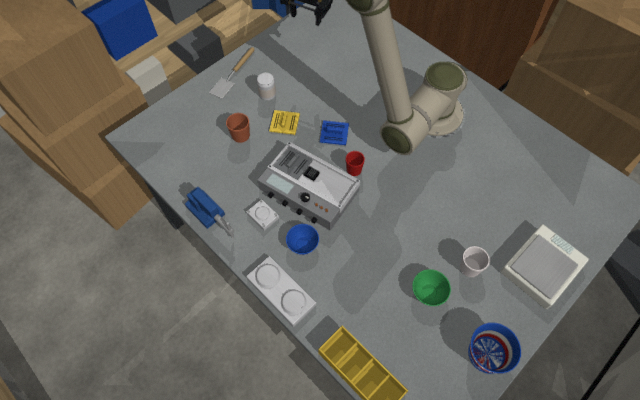

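View pics/side1.png

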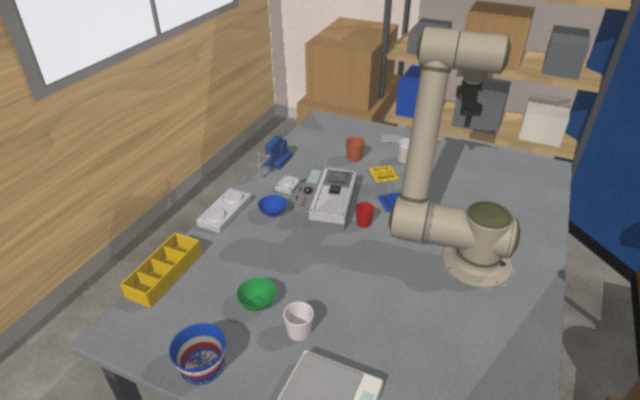

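Scene shows the box with the grey cover at (293,161), black tab at (312,173); the blue (334,132) and yellow (284,122) look-alikes lie on the table. Next I fit the box roughly by depth.

```bash
python3 - <<'E'
from h import *
for n in("scene","side"):
    w=cloud(cam(n)).reshape(-1,3)
    m=(w[:,2]>50)&(w[:,2]<100)&(abs(w[:,0]-590)<200)&(abs(w[:,1]+80)<220)&(np.hypot(w[:,0]-410,w[:,1]+61)>50)
    q=w[m]; print(n,len(q),cv2.minAreaRect(q[:,:2].astype(np.float32)),np.median(q,0))
s=monitor.read_state();M=R.from_rotvec(s["orientation"]).as_matrix();print(M.round(3))
print(np.array(cam("wrist")["tool_from_camera"]).round(2).tolist())
E
```

```text
scene 4439 ((610.9942626953125, -83.01004028320312), (400.4675598144531, 304.0179443359375), 12.117720603942871) [590.35798947 -79.0485016   66.31546113]
side 2610 ((580.7559204101562, -85.7041015625), (333.472900390625, 314.0420837402344), 14.020380973815918) [577.00170848 -59.51937927  64.92330755]
[[ 0.944  0.33  -0.   ]
 [ 0.33  -0.944  0.   ]
 [-0.    -0.    -1.   ]]
[[-0.0, -0.95, -0.3, 78.21], [1.0, 0.0, -0.0, 0.85], [0.0, -0.3, 0.95, -137.04], [0.0, 0.0, 0.0, 1.0]]
```

```bash
python3 -m handwheel '[5.5,7,1.5,0,0,10,1, 11,14,3,0,0,20,1, 16,21,4,0,0,30,1, 21.5,28,5,0,0,40,1, 26,34,6,0,0,50,1, 30,40,6,0,0,60,1, 33,44,6,0,0,70,1, 36,47,6,0,0,80,1]'; python3 -m handwheel '[0,0,0,0,0,0,1, 0,0,0,0,0,0,1, 0,0,0,0,0,0,1, 0,0,0,0,0,0,1, 0,0,0,0,0,0,1, 0,0,0,0,0,0,1, 0,0,0,0,0,0,1, 0,0,0,0,0,0,1]'
python3 - <<'E'
from h import *
p=cam("wrist");save(p,"w1.png");w=cloud(p);print(p["T"].round(2).tolist(),p["f"])
for k in("cover","tab_top","reset_top","box","cup_near"):
    for d in recognise(p,k)[:3]:
        c,r=d["position"];c*=640;r*=400
        print(k,round(d["score"],2),round(c),round(r),w[int(r),int(c)].round(1))
np.savez("w1.npz",w=w,img=p["img"],T=p["T"],f=p["f"],cx=p["cx"],cy=p["cy"])
E
```

```text
t: 1.95
eef_pos: [482.5, -122.3, 303.2]
orientation: [2.028, 2.398, 0.0]
wrist_force: [1.0, -0.5, 0.2]
gripper_width: 10.2
grip_force: 0.0
t: 2.95
eef_pos: [481.6, -124.2, 302.7]
orientation: [-2.035, -2.393, 0.0]
wrist_force: [0.4, 0.0, 0.7]
gripper_width: 0.6
grip_force: 0.0
[[0.99, 0.15, 0.05, 469.41], [0.16, -0.94, -0.3, -47.85], [-0.0, 0.3, -0.95, 439.75], [0.0, 0.0, 0.0, 1.0]] 321.35057222866124
cover 0.73 219 186 [ 349.5 -192.9   15.7]
cover 0.56 388 212 [ 572.8 -173.4   72. ]
tab_top 0.93 388 151 [ 556.  -100.8   67.6]
box 0.59 429 102 [nan nan nan]
cup_near 0.61 273 69 [403.5 -31.    3. ]
```

View pics/w1.png

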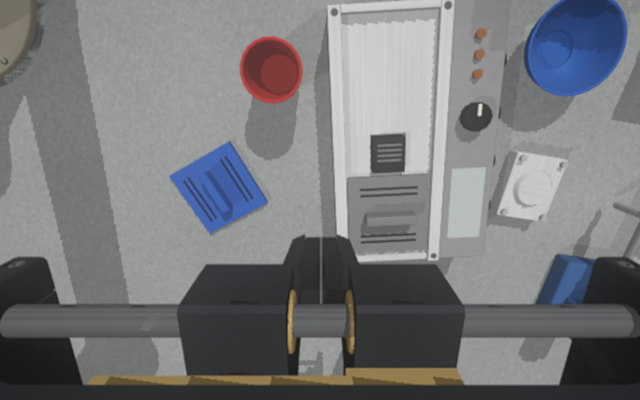

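The wrist view shows the box: the tab at (388,152), the grey cover between the rails at (389,217), which fits the description. The blue one at (219,186) lies loose on the table, so it is a look-alike. Measuring the box frame.

```bash
cat > fit.py <<'E'
from h import *
from scipy.optimize import least_squares
def rails(w):
    q=w.reshape(-1,3); m=(q[:,2]>66.5)&(q[:,2]<74)&(abs(q[:,0]-560)<130)&(abs(q[:,1]+80)<190)
    return q[m]
E
python3 - <<'E'
from fit import *
D=np.load("w1.npz");w=D["w"];img=D["img"]
p=dict(T=D["T"],f=D["f"],cx=D["cx"],cy=D["cy"])
g=cv2.cvtColor(img,cv2.COLOR_RGB2HSV)
# black tab: dark blob around (388,151)
def ray(uv,z):
    d=p["T"][:3,:3]@[(uv[0]-p["cx"])/p["f"],(uv[1]-p["cy"])/p["f"],1.];o=p["T"][:3,3];return o+d*(z-o[2])/d[2]
m=(g[...,2]<75).astype(np.uint8);m[:120]=0;m[178:]=0;m[:,:360]=0;m[:,415:]=0
n,l,st,ce=cv2.connectedComponentsWithStats(m);i=1+st[1:,4].argmax()
print("tab",ce[i],st[i],np.nanmedian(w[l==i],0).round(1))
c=cv2.minAreaRect(np.argwhere(l==i)[:,::-1].astype(np.float32));print(c,ray(c[0],69))
pts=np.array([ray(b,np.nanmedian(w[l==i],0)[2]) for b in cv2.boxPoints(c)]);print(pts.round(1).tolist())
# surfaces: deck, cover
for z0,z1 in((57,62.5),(64,72),(84,92)):
    q=w[(w[...,2]>z0)&(w[...,2]<z1)&(abs(w[...,0]-560)<130)&(abs(w[...,1]+80)<190)];print(z0,z1,len(q),np.median(q,0))
for uv in((334,12),(447,5),(433,257),(370,182),(415,182),(388,222),(400,100)): print(uv,np.nanmedian(w[uv[1]-3:uv[1]+4,uv[0]-3:uv[0]+4].reshape(-1,3),0).round(1),ray(uv,70).round(1))
cv2.imwrite("pics/c1.png",cv2.resize(img[0:280,310:530,::-1],None,fx=2.1,fy=2.1,interpolation=cv2.INTER_CUBIC))
E
```

```text
tab [386.46567164 163.99701493] [371 137  33  35 335] [ 559.  -117.6   68.1]
((387.0, 154.0), (34.0, 32.0), 90.0) [ 556.43660695 -104.07491059   69.        ]
[[534.1, -87.9, 68.1], [570.4, -82.0, 68.1], [579.9, -121.1, 68.1], [542.4, -127.2, 68.1]]
57 62.5 14048 [542.92983881 -28.94529372  58.91102245]
64 72 23618 [608.79959984 -99.35494564  66.66905659]
84 92 480 [ 574.56338739 -178.08045265   86.51750802]
(334, 12) [470.   31.   69.7] [470.   30.9  70. ]
(447, 5) [582.5  55.7  69.7] [582.5  55.6  70. ]
(433, 257) [ 644.9 -225.1   69. ] [ 644.3 -225.2   70. ]
(370, 182) [ 544.5 -141.1   66.8] [ 543.7 -140.2   70. ]
(415, 182) [ 597.7 -132.2   67.1] [ 596.7 -131.5   70. ]
(388, 222) [ 571.4 -180.6   86.6] [ 576.3 -187.1   70. ]
(400, 100) [559.7 -42.5  59.1] [557.  -42.7  70. ]
```

View pics/c1.png

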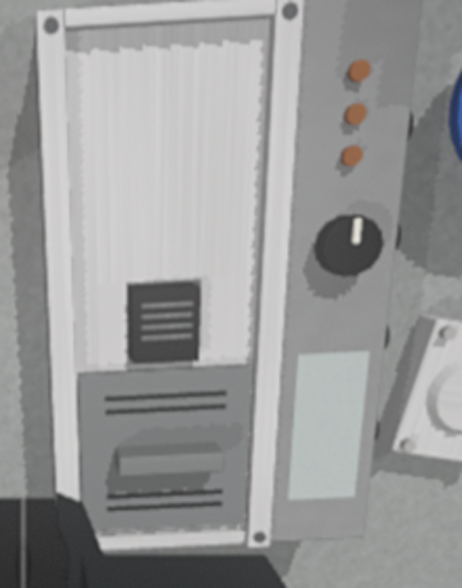

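Bolt positions give yaw ≈ 12.4° and box centre ≈ (556.5, −96.3). The tab and rib measurements agree with that. I'll turn the tool −87° so the closed fingertips fit the pad with margin, and go above the tab for a second view.

```bash
python3 -m handwheel '[1,0.2,-1.5,0,0,-10.7,1, 2,0.5,-3,0,0,-21.4,1, 3,0.7,-4.5,0,0,-32,1, 4,1,-6,0,0,-42.7,1, 5,1.2,-7.5,0,0,-53.4,1, 6,1.5,-8.5,0,0,-64,1, 7,1.7,-9.5,0,0,-74.7,1, 7.7,1.9,-10,0,0,-85.4,1]'; cat > meas.py <<'E'
from h import *
import sys
s=monitor.read_state();print(s["t"],s["eef_pos"].round(1) if hasattr(s["eef_pos"],"round") else s["eef_pos"],s["orientation"],s["wrist_force"])
p=cam("wrist");save(p,sys.argv[1]);w=cloud(p)
for k in("cover","tab_top","reset_top"):
    for d in recognise(p,k)[:2]:
        c,r=d["position"];c*=640;r*=400;print(k,round(d["score"],2),round(c),round(r),w[int(r),int(c)].round(1))
np.savez(sys.argv[1][:-4]+".npz",w=w,img=p["img"],T=p["T"],f=p["f"],cx=p["cx"],cy=p["cy"])
# box-model overlay
yaw=np.radians(12.4);c0=np.array([556.5,-96.3])
ex=np.array([np.cos(yaw),np.sin(yaw)]);ey=np.array([-ex[1],ex[0]])
W=lambda x,y,z:np.r_[c0+x*ex+y*ey,z]
im=p["img"][...,::-1].copy()
def poly(P,col): cv2.polylines(im,[pix(p,np.array(P)).round().astype(np.int32)],True,col,1)
poly([W(-19,-30,68),W(19,-30,68),W(19,12,68),W(-19,12,68)],(0,255,0))
poly([W(-30,-91,88),W(30,-91,88),W(30,-79,88),W(-30,-79,88)],(0,0,255))
poly([W(-51.5,-150,70),W(51.5,-150,70),W(51.5,142,70),W(-51.5,142,70)],(255,0,255))
cv2.imwrite("pics/"+sys.argv[1],im)
E
python3 meas.py w2.png
```

```text
t: 4.25
eef_pos: [558.9, -105.1, 202.1]
orientation: [-3.119, -0.369, 0.001]
wrist_force: [-0.6, 0.7, -0.7]
gripper_width: 0.4
grip_force: 0.0
4.25 [ 558.9 -105.1  202.1] [-3.11945158e+00 -3.68963889e-01  1.09798174e-03] [-0.63872559  0.72669005 -0.71042615]
cover 0.9 510 284 [ 474.9 -356.9    5.9]
cover 0.88 329 353 [ 326.  -171.2    7.3]
tab_top 0.67 322 181 [ 562.2 -105.2   68.7]
```

View pics/w2.png

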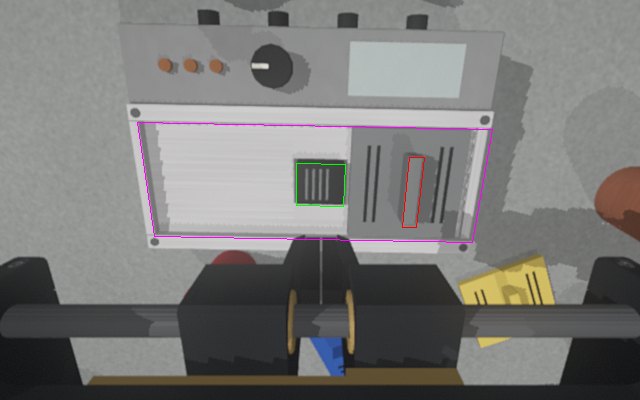

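The overlay fits: tab at (320,181), grey cover with rib at (414,190), rails on the magenta lines. Now going down onto the tab.

```bash
python3 -m handwheel '[0,0,-3,0,0,-1,1, 0,0,-6,0,0,-1,1, 0,0,-9,0,0,-1,1, 0,0,-11,0,0,-1,1, 0.05,0,-11.5,0,0,-1,1, 0.05,0,-12,0,0,-1,1, 0.05,0,-12,0,0,-1,1, 0.05,0,-12,0,0,-1,1]'; python3 -m handwheel '[0,0,-0.2,0,0,0,1, 0,0,-0.4,0,0,0,1, 0,0,-0.6,0,0,0,1, 0,0,-0.8,0,0,0,1, 0,0,-1.0,0,0,0,1, 0,0,-1.2,0,0,0,1, 0,0,-1.4,0,0,0,1, 0,0,-1.5,0,0,0,1]'
```

```text
t: 5.45
eef_pos: [559.3, -105.3, 83.4]
orientation: [3.121, 0.352, 0.001]
wrist_force: [0.0, -0.0, 0.6]
gripper_width: 0.4
grip_force: 0.0
t: 6.45
eef_pos: [559.1, -105.2, 67.6]
orientation: [-3.122, -0.351, -0.0]
wrist_force: [-1.7, 1.4, 3.6]
gripper_width: 0.2
grip_force: 1.9
```

```bash
python3 -m handwheel '[0,0,-0.1,0,0,0,1, 0,0,-0.15,0,0,0,1, 0,0,-0.2,0,0,0,1, 0,0,-0.25,0,0,0,1, 0,0,-0.3,0,0,0,1, 0,0,-0.3,0,0,0,1, 0,0,-0.3,0,0,0,1, 0,0,-0.3,0,0,0,1]'
```

```text
t: 7.45
eef_pos: [559.2, -105.2, 66.3]
orientation: [3.121, 0.352, 0.002]
wrist_force: [-5.7, 2.0, 16.8]
gripper_width: 0.5
grip_force: 9.0
```

```bash
python3 -m handwheel '[0,0,2,0,0,0,1, 0,0,6,0,0,0,1, 0.4,-2,10,0,0,0,1, 1,-5,13,0,0,0,1, 1.7,-8,13,0,0,0,1, 2.2,-10.5,13,0,0,0,1, 2.2,-10.5,13,0,0,0,1, 2.2,-10.5,13,0,0,0,1]'; python3 meas.py w3.png; python3 - <<'E'
import numpy as np
D=np.load("w3.npz");w=D["w"];yaw=np.radians(12.4);ex=np.array([np.cos(yaw),np.sin(yaw)]);ey=np.array([-ex[1],ex[0]])
q=w[...,:2]-[556.5,-96.3];X=q@ex;Y=q@ey;Z=w[...,2]
f=lambda a,b,c,d:np.nanmedian(Z[(X>a)&(X<b)&(Y>c)&(Y<d)])
print("tab",f(-12,12,-22,4),"deck",f(-45,-25,-22,4),f(25,45,-22,4),"cover",f(-45,45,-65,-55))
m=(Z>84)&(Z<93)&(abs(X)<45)&(Y<-50)&(Y>-120);print("rib X",np.percentile(X[m],[1,99]),"Y",np.percentile(Y[m],[1,99]))
E
```

```text
t: 8.45
eef_pos: [580.9, -209.5, 194.3]
orientation: [-3.121, -0.352, 0.001]
wrist_force: [-0.9, -0.1, -0.1]
gripper_width: 0.5
grip_force: 0.0
8.45 [ 580.9 -209.5  194.3] [-3.12109743e+00 -3.51607792e-01  9.23425098e-04] [-0.85215211 -0.12561772 -0.13624423]
cover 0.86 455 272 [ 497.5 -386.6    5.9]
cover 0.77 307 351 [ 349.6 -245.2    6.7]
tab_top 0.93 201 178 [ 562.5 -106.1   57.7]
tab 57.33072850065207 deck 59.15756395194029 59.046014733429786 cover 265.65673832162605
rib X [-27.55627972  30.77506174] Y [-90.85202632 -79.05568339]
```

View pics/w3.png

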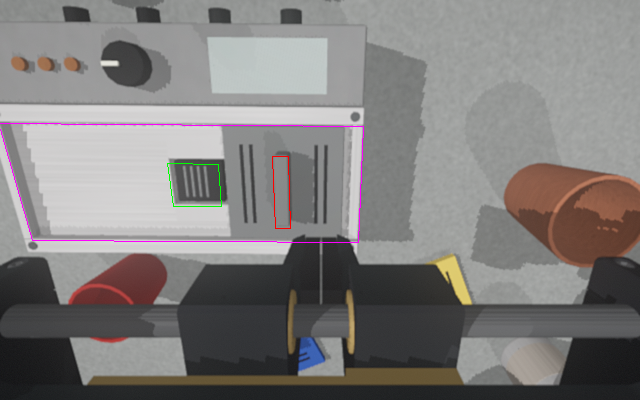

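The tab reads 1.8 mm below the deck, so it is fully in; it shows at (200,182). The rib is at box y −91..−79. Now descending behind the rib and pushing.

```bash
python3 -m handwheel '[0.15,0,-3,0,0,0,1, 0.15,0,-6,0,0,0,1, 0.15,0,-9,0,0,0,1, 0.15,0,-10.5,0,0,0,1, 0.15,0,-11.4,0,0,0,1, 0.15,0,-11.4,0,0,0,1, 0.05,0.5,-11.4,0,0,0,1, -0.05,1,-11.4,0,0,0,1]'; python3 -m handwheel '[-0.21,0.98,0,0,0,0,1, -0.43,1.95,0,0,0,0,1, -0.64,2.93,0,0,0,0,1, -0.86,3.9,0,0,0,0,1, -1.07,4.88,0,0,0,0,1, -1.29,5.86,0,0,0,0,1, -1.5,6.84,0,0,0,0,1, -1.72,7.8,0,0,0,0,1]'; python3 -m handwheel '[-0.21,0.98,0,0,0,0,1, -0.43,1.95,0,0,0,0,1, -0.64,2.93,0,0,0,0,1, -0.86,3.9,0,0,0,0,1, -1.07,4.88,0,0,0,0,1, -1.29,5.86,0,0,0,0,1, -1.4,6.35,0,0,0,0,1, -1.4,6.35,0,0,0,0,1]'; python3 - <<'E'
from h import *
p=cam("wrist");w=cloud(p);yaw=np.radians(12.4);ex=np.array([np.cos(yaw),np.sin(yaw)]);ey=np.array([-ex[1],ex[0]])
s=monitor.read_state();e=np.array(s["eef_pos"])[:2]-[556.5,-96.3];print("tcp box",e@ex,e@ey,s["wrist_force"])
q=w[...,:2]-[556.5,-96.3];X=q@ex;Y=q@ey;Z=w[...,2]
m=(Z>84)&(Z<93)&(abs(X)<40)&(Y>e@ey+10)&(Y<140);print("rib",m.sum(),np.percentile(Y[m],[1,50,99]) if m.any() else 0)
save(p,"w4.png")
E
```

```text
t: 9.65
eef_pos: [580.8, -199.9, 81.4]
orientation: [3.121, 0.351, 0.002]
wrist_force: [-0.6, -0.1, 0.1]
gripper_width: 0.2
grip_force: 0.0
t: 10.65
eef_pos: [563.3, -121.6, 80.7]
orientation: [3.122, 0.351, 0.0]
wrist_force: [0.6, -3.4, 3.6]
gripper_width: 0.5
grip_force: 1.9
t: 11.65
eef_pos: [548.9, -57.9, 80.3]
orientation: [-3.121, -0.352, 0.002]
wrist_force: [0.4, -0.3, 0.6]
gripper_width: 0.2
grip_force: 0.0
tcp box 0.7621353466123768 38.905757467902454 [ 0.38755874 -0.26708335  0.7279985 ]
rib 1576 [49.69171199 59.28098397 65.5400298 ]
```

```bash
python3 -m handwheel '[-0.1,0.5,0,0,0,0,1, -0.21,0.98,0,0,0,0,1, -0.32,1.46,0,0,0,0,1, -0.43,1.9,0,0,0,0,1, -0.5,2.25,0,0,0,0,1, -0.5,2.35,0,0,0,0,1, -0.5,2.35,0,0,0,0,1, -0.5,2.35,0,0,0,0,1]'; python3 -m handwheel '[0.1,-0.5,0,0,0,0,1, 0.2,-1,1,0,0,0,1, 0.3,-1.5,5,0,0,0,1, 0.5,-2.5,9,0,0,0,1, 1,-4.5,11,0,0,0,1, 1.3,-6,11,0,0,0,1, 1.3,-6,11,0,0,0,1, 1.3,-6,11,0,0,0,1]'; python3 meas.py w5.png; python3 - <<'E'
import numpy as np
D=np.load("w5.npz");w=D["w"];yaw=np.radians(12.4);ex=np.array([np.cos(yaw),np.sin(yaw)]);ey=np.array([-ex[1],ex[0]])
q=w[...,:2]-[556.5,-96.3];X=q@ex;Y=q@ey;Z=w[...,2]
m=(Z>84)&(Z<93)&(abs(X)<45)&(Y>20)&(Y<140);print("rib X",np.percentile(X[m],[1,99]),"Y",np.percentile(Y[m],[1,99]))
m=(X**2+(Y+85)**2<8**2);print("button z",np.nanmedian(Z[m]))
m=(Z>64)&(Z<69.5)&(abs(X)<45)&(Y>20)&(Y<138);print("cover Y",np.percentile(Y[m],[1,99]),np.median(Z[m]))
E
```

```text
t: 12.7
eef_pos: [544.5, -35.2, 80.8]
orientation: [-3.122, -0.351, -0.0]
wrist_force: [-0.6, -0.1, 0.3]
gripper_width: 0.4
grip_force: 0.0
t: 13.7
eef_pos: [556.9, -94.7, 189.6]
orientation: [-3.121, -0.351, 0.003]
wrist_force: [0.1, 0.2, 0.4]
gripper_width: 0.4
grip_force: 0.0
13.7 [556.9 -94.7 189.6] [-3.12061953 -0.35107218  0.00312891] [0.05514862 0.22956942 0.37981927]
cover 0.92 222 180 [552.9 -17.4  87.4]
cover 0.89 334 350 [ 340.8 -161.2    7.6]
tab_top 0.84 336 183 [ 562.  -107.8   56. ]
reset_top 0.67 417 179 [ 580.8 -175.3   54.8]
reset_top 0.43 334 182 [ 563.2 -105.6   58.5]
rib X [-27.54288713  30.74367897] Y [76.73715328 88.42614123]
button z 56.597535426128445
cover Y [ 33.46145147 131.65426378] 67.17462325648796
```

View pics/w5.png

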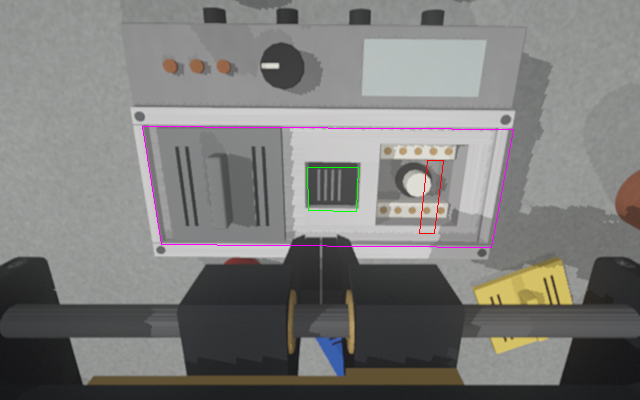

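```bash
python3 - <<'E'
import numpy as np
D=np.load("w5.npz");w=D["w"];yaw=np.radians(12.4);ex=np.array([np.cos(yaw),np.sin(yaw)]);ey=np.array([-ex[1],ex[0]])
q=w[...,:2]-[556.5,-96.3];X=q@ex;Y=q@ey;Z=w[...,2]
m=(Z>52)&(Z<59)&(abs(X)<20)&(abs(Y+85)<20)
print(m.sum(),np.median(w[m],0),np.percentile(X[m],[2,50,98]),np.percentile(Y[m],[2,50,98]))
E
```

```text
471 [ 576.2018026  -178.47628552   54.90358475] [-8.36587113  1.43293522 11.08828652] [-94.20468832 -84.42424929 -74.94440269]
```

The cover is at y ≈ 82.6, flat, at (222,188). The button is visible in the well at (418,181), centre (576.2, −178.5, 55), matching the seat point.

```bash
python3 -m handwheel '[0.5,-2.1,0,0,0,0,1, 1,-4.2,-1,0,0,0,1, 1.5,-6.3,-2.5,0,0,0,1, 1.9,-8.4,-5,0,0,0,1, 1.9,-8.4,-8,0,0,0,1, 1.9,-8.4,-10.5,0,0,0,1, 1.9,-8.4,-11.7,0,0,0,1, 1.9,-8.4,-11.7,0,0,0,1]'; python3 -m handwheel '[0,0,-0.4,0,0,0,1, 0,0,-0.8,0,0,0,1, 0,0,-1,0,0,0,1, 0,0,-1.2,0,0,0,1, 0,0,-1.4,0,0,0,1, 0,0,-1.5,0,0,0,1, 0,0,-1.6,0,0,0,1, 0,0,-1.6,0,0,0,1]'
```

```text
t: 14.9
eef_pos: [576.2, -179.7, 72.8]
orientation: [-3.121, -0.35, 0.002]
wrist_force: [-0.4, 0.1, 0.1]
gripper_width: 0.6
grip_force: 0.0
t: 15.9
eef_pos: [576.5, -179.2, 58.4]
orientation: [3.121, 0.351, 0.001]
wrist_force: [-2.2, 1.3, 9.0]
gripper_width: 0.7
grip_force: 4.3
```

```bash
python3 -m handwheel '[0,0,-0.1,0,0,0,1, 0,0,-0.15,0,0,0,1, 0,0,-0.15,0,0,0,1, 0,0,-0.15,0,0,0,1, 0,0,-0.15,0,0,0,1, 0,0,-0.15,0,0,0,1, 0,0,-0.15,0,0,0,1, 0,0,-0.15,0,0,0,1]'; python3 -m handwheel '[0,0,1,0,0,0,1, 0,0,3,0,0,0,1, -0.2,1,7,0,0,0,1, -0.6,3,10,0,0,0,1, -1.2,5.5,13,0,0,0,1, -1.9,8.4,13.5,0,0,0,1, -1.9,8.4,13.5,0,0,0,1, -1.9,8.4,13.5,0,0,0,1]'; python3 - <<'E'
from h import *
p=cam("wrist");w=cloud(p);yaw=np.radians(12.4);ex=np.array([np.cos(yaw),np.sin(yaw)]);ey=np.array([-ex[1],ex[0]])
q=w[...,:2]-[556.5,-96.3];X=q@ex;Y=q@ey;Z=w[...,2]
m=(Z>84)&(Z<93)&(abs(X)<45)&(Y>20)&(Y<140);print("rib X",np.percentile(X[m],[1,99]),"Y",np.percentile(Y[m],[1,99]))
m=((X-1.4)**2+(Y+84.5)**2<7**2);print("button z",np.nanmedian(Z[m]))
E
```

```text
t: 16.9
eef_pos: [576.5, -179.2, 58.2]
orientation: [3.121, 0.351, 0.002]
wrist_force: [-6.3, 2.4, 19.1]
gripper_width: 0.5
grip_force: 9.5
t: 17.9
eef_pos: [557.5, -95.7, 190.7]
orientation: [-3.122, -0.351, 0.001]
wrist_force: [-0.1, -0.4, -0.3]
gripper_width: 0.6
grip_force: 0.0
rib X [-27.5641522   30.41179334] Y [76.64284472 88.28942672]
button z 250.19542396919246
```

```bash
python3 - <<'E'
from h import *
p=cam("wrist");w=cloud(p);d=np.hypot(w[...,0]-576.2,w[...,1]+178.5)
m=(d<8)&(w[...,2]<100);z=np.median(w[m][:,2]);print("button z",m.sum(),z)
if m.sum()>50 and z>53.5: print(bot.job_done())
E
```

```text
button z 248 55.107167354795735
the job is handed in; nothing more can be done
None
```

I handed the job in at about 18 s of the 48 s limit; no verdict came back. By my measurements the tab was pressed fully in, the cover lies flat at y ≈ 82.5 mm past the tab, and the reset button was pressed to its stop and is up again. The arm is clear, and I saw no sign of any bystander being touched.

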